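Rack-stop rod: out of the drain bin, into the spring clamp

ROBOT

A 6-joint arm with a two-finger parallel gripper is mounted at the origin on the work surface. World frame = base frame: x ahead of the robot, y to its left, z up, the work surface at z = 0. Lengths are in mm, angles in degrees, forces in N, time in s.
With the tool pointing down it reaches from about 400 to 925 mm from the base axis. Payload 12.5 kg.
Tool frame: the origin (TCP) lies between the finger pads; the fingertips stand bot.tip_extent ahead of it and the grasp point (between the pads) lies 6 mm ahead of it (bot.tip_extent is the distance from the TCP to the fingertips, in mm); z points along the fingers, x is the direction in which the jaws open and shut, and the axes are right-handed (so a half turn about z gives the same grasp; the last joint's range is limited). The gripper opens to 95 mm and grips with 3 to 60 N. Pads are 20 mm wide; open, the fingers measure 119 mm over their backs; the gripper's body (75 mm by 180 mm) begins 59 mm behind the grasp point.
Start: joints at [-70.909, 28.126, 89.318, -0, 62.55, -6.05], TCP at [265.557, -565.795, 239.661] pointing down, gripper open.
Joint ranges: [-177.58, 177.58], [-47.91, 125.51], [2.72, 160], [-65.01, 245.01], [3.68, 167.84], [-153.87, 153.87]. Speed limits (degrees/s): [127.2, 127.2, 159.86, 180, 180, 180].

INTERFACE

Orientations are given as [roll, pitch, yaw] about the fixed x, y, z axes, in that order (R = Rz(yaw) Ry(pitch) Rx(roll)).
In Python, from rig import bot gives the robot as it stands. Calls block until the motion is done:
- bot.goto(position, orientation): joint-space move of the TCP to a pose.
- bot.move_straight(position, feed=150, orientation=None, max_force=None): straight line of the TCP; orientation=None keeps the orientation; feed is the mean speed in mm/s. With max_force (N) it stops when the force on the tool has changed by that much, and returns True; else False.
- bot.move_joints(angles): joint-space move.
- bot.command_gripper(opening): finger opening in mm; the grip force is fixed at half the most; returns when the fingers have stopped.
- bot.sleep(seconds).
- bot.solve_ik(position, orientation): joint angles nearest the present ones, or None.
- bot.read_camera(name): name is "scene" or "top" or "wrist"; returns a dict with "img" (420x560x3 uint8, red, green, blue), "fx", "fy", "cx", "cy" (pixels), "eye" and "attitude" of the camera in the world. Camera axes: x right, y down, z forward; pixel columns grow to the right and rows downward; lengths in mm; the calibration is good to about 2 mm. A picture is of the moment at which its call begins. There is no depth.
A pose or a line that the arm cannot do raises bot.Unreachable and nothing moves.
- bot.finish_job(): hands the job in, once; it reports no verdict.
Readings, each from a call of its own:
- bot.read_time_s(): time.
- bot.read_joint_pos(): joint angles.
- bot.read_dq(): joint speeds.
- bot.read_effort(): joint torques, N m.
- bot.read_position(): TCP position.
- bot.read_orientation(): TCP orientation.
- bot.read_force(): force on the tool from outside, world axes, zero at the start.
- bot.read_ft_torque(): the same for the moment, N m.
- bot.read_grip_width(): finger opening in mm.
Only numpy, scipy, OpenCV 4.12 (cv2) and the standard library are available. Lean on these libraries where they do the work, as an engineer would, in place of code of your own. Each camera call takes 0.05 s, during which the arm holds its last target.

TASK

Take the steel rod out of the covered drain bin through the slot in its end wall, drawing it out along its own slant, and push one end of it level into the mouth of the rod clamp, past the spring plunger, fully home against the stop. Let go and leave the rod held in the clamp as the stop rail for the tube racks; do not push the rack of tubes, the bottle or the jar out of their places.

Things in the scene. Friction and masses are not known exactly. Their poses are not given: they have to be found in the camera images.
- rod_mid (a point): Centre of the plain steel rod: round, 10 mm diameter, 320 mm long, rounded ends, both alike, about 180 g (varies). Its x axis runs along the rod, + to end rod_b. At the start it lies aslant: rod_b on the bin floor, the rod resting on the slot's sill about 18 degrees off level, the rod_a end sticking about 140 mm up and out of the slot; the tail lies anywhere across the bin, so its heading varies.
- rod_a (a point): The very tip of the rod's end that sticks out of the bin at the start, on the rod's axis, 160 mm from rod_mid.
- rod_b (a point): The very tip of the rod's other end, inside the bin at the start, 160 mm from rod_mid.
- bin: White drain bin with a fixed clear cover, fastened to the bench: 180 (x) by 90 (y) by 109 mm tall with cover (a flat grip pad on it adds 4), walls and floor 5 mm. Origin: centre of the underside. Middle of its -x end wall: the slot, 15 mm wide, from 60 mm (sill) to 92 mm above the bench, closed above; the only way out.
- slot (a point): Middle of the slot's sill (60 mm above the bench), halfway through the 5 mm wall; axes as the bin's.
- clamp: Aluminium rod clamp on a 100 x 100 x 8 mm steel plate, fixed to the bench. Origin: centre of the underside. A level channel, closed all round, runs along its x axis 60 mm up: flared mouth (rim at x = -32 mm, 30 mm across), straight from x = -20 mm, 14 mm wide, 11.5 mm high, to the stop at x = +25 mm. The rod is pushed in along +x. Block 36 mm wide; highest point 80 mm up.
- mouth (a point): Centre of the flared mouth's rim, on the channel's axis; axes as the clamp's.
- stop (a point): Centre of the stop at the channel's end, 57 mm from the mouth's rim, on the channel's axis; axes as the clamp's. The tip of a rod that is fully home lies here.
- plunger (a joint): Ball-nosed spring plunger in the clamp's +y side wall, 20 mm short of the stop. 0 = nose fully out (8 mm of the 14 mm channel left free), + = pushed back, m, up to 0.008. Starts to give at 3.5 N, 0.7 N more per mm; riding over it takes 5 to 10 N along the rod. With a rod in it reads about 0.0015 and presses the rod to the opposite wall, 2 mm off the axis.
- rack: Bystander, loose: white and metal tube rack, about 74 by 184 mm, with yellow-capped tubes, 90 mm tall in all; origin at the centre of its underside. Leave it in place.
- bottle: Bystander, loose: white bottle, 68 mm diameter, 110 mm tall; origin at the centre of its underside. Leave it in place.
- jar: Bystander, loose: amber jar, 64 mm diameter, 75 mm tall; origin at the centre of its underside. Leave it in place.

How it is judged:
By the outcome, as a careful person would: the job done as asked, in the order asked, and still so for the second after the job is handed in, with the robot touching nothing.
It also fails if it takes over 51 s, if anything falls off the work surface, if the arm or the gripper's body presses on something with over 40 N, if the wrist force passes 120 N, or if a joint passes its speed limit or range.

## Working session

There is one attempt and no reset: what is moved stays moved. The work goes in short steps, each a Python script; the robot and the scene stay as the last script left them, time stands still between calls to the robot, and variables do not carry over. Pictures are saved under pics/ and viewed, and the job is handed in when it is done.

```bash
ls; mkdir -p pics; python3 - <<'E'
from rig import bot
import cv2
print(bot.tip_extent,bot.read_time_s())
for n in ["scene","top","wrist"]:
    c=bot.read_camera(n); cv2.imwrite(f"pics/{n}0.png",c["img"][:,:,::-1]); print(n,c["fx"],c["fy"],c["cx"],c["cy"],c["eye"],c["attitude"])
E
```

```text
pics
25.0 0.0
scene 464.78752946810647 464.78752946810647 276.6261472888739 209.0721324193623 [1468.085182    -46.37044876  632.54504647] [-1.23186743e+02  3.74342532e-02  8.54498254e+01]
top 445.32975424491775 445.32975424491775 283.3681566130534 207.498233465675 [ 522.4520692    39.52822859 1264.18892261] [-174.4003348     0.37066285  -89.76017489]
wrist 309.57502874002415 309.57502874002415 281.1522519849887 211.71895768337149 [ 327.21889635 -537.07135833  382.86700774] [ 1.65855512e+02  5.79986263e-02 -6.48097368e+01]
```

View pics/scene0.png

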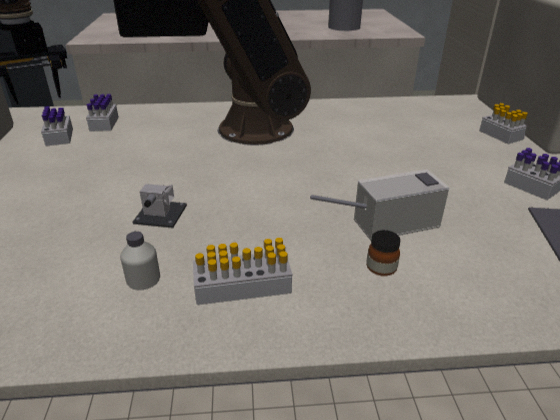

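View pics/top0.png

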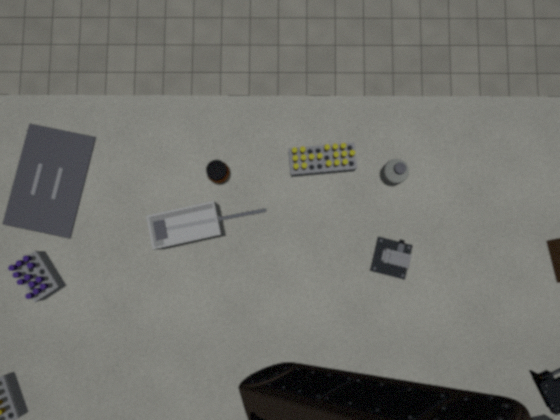

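View pics/wrist0.png

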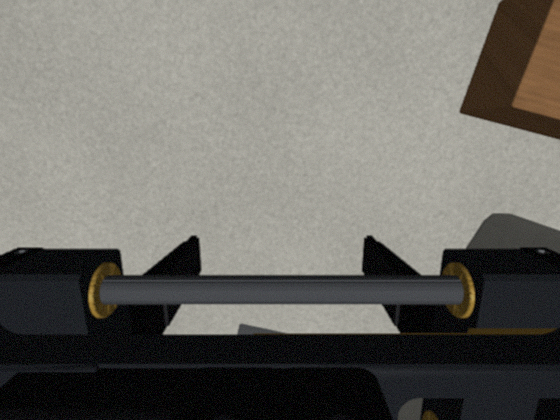

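```bash
python3 - <<'E'
import cv2
import numpy as np
t=cv2.imread("pics/top0.png"); s=cv2.imread("pics/scene0.png")
a=cv2.resize(t[190:260,140:275],None,fx=5.9,fy=5.9,interpolation=cv2.INTER_CUBIC);cv2.imwrite("pics/a.png",a)
a=cv2.resize(t[225:290,360:430],None,fx=8,fy=8,interpolation=cv2.INTER_CUBIC);cv2.imwrite("pics/b.png",a)
a=cv2.resize(s[170:240,300:450],None,fx=5,fy=5,interpolation=cv2.INTER_CUBIC);cv2.imwrite("pics/c.png",a)
a=cv2.resize(s[175:230,125:195],None,fx=8,fy=8,interpolation=cv2.INTER_CUBIC);cv2.imwrite("pics/d.png",a)
E
```

```text
(no output)
```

View pics/a.png

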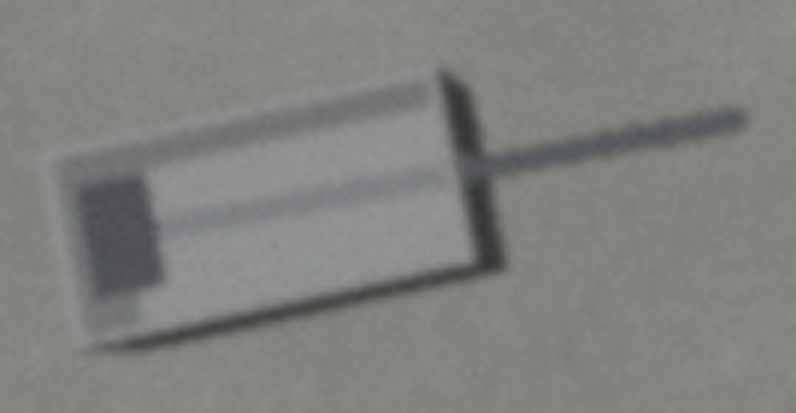

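View pics/b.png

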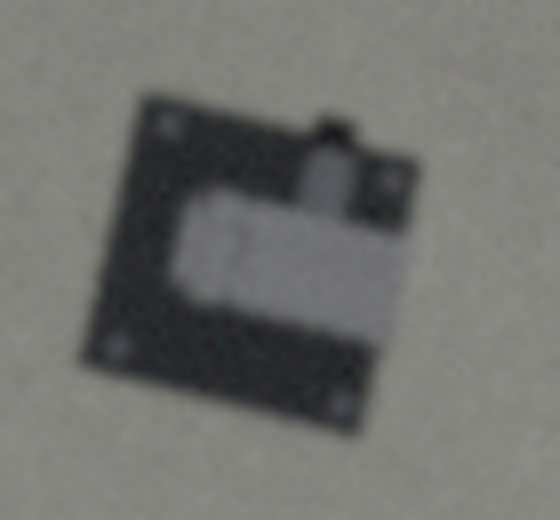

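View pics/c.png

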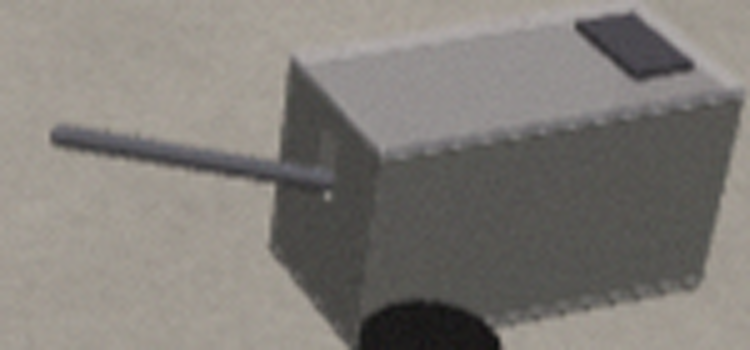

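View pics/d.png

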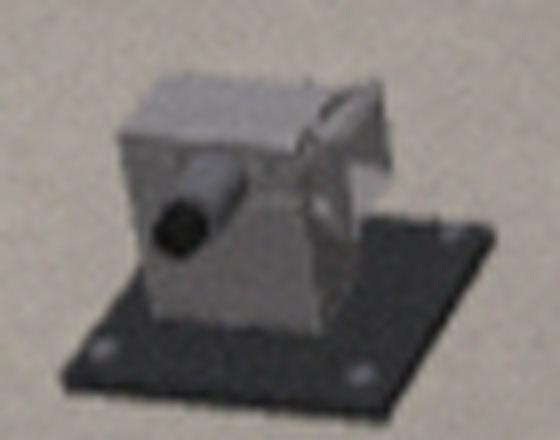

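```bash
cat > h.py <<'E'
import numpy as np, cv2
from scipy.spatial.transform import Rotation as Ro
def rot(a): return Ro.from_euler('xyz',a,degrees=True).as_matrix()
def ray(c,uv):
    d=rot(c["attitude"])@np.array([(uv[0]-c["cx"])/c["fx"],(uv[1]-c["cy"])/c["fy"],1.]); return np.array(c["eye"]),d/np.linalg.norm(d)
def onz(c,uv,z):
    e,d=ray(c,uv); return e+d*(z-e[2])/d[2]
def proj(c,p):
    q=rot(c["attitude"]).T@(np.array(p)-c["eye"]); return np.array([c["fx"]*q[0]/q[2]+c["cx"],c["fy"]*q[1]/q[2]+c["cy"]])
def tri(c1,u1,c2,u2):
    e1,d1=ray(c1,u1);e2,d2=ray(c2,u2)
    s=np.linalg.lstsq(np.c_[d1,-d2],e2-e1,rcond=None)[0]
    a=e1+s[0]*d1;b=e2+s[1]*d2
    return (a+b)/2,np.linalg.norm(a-b)
def line(c1,p,q,c2,r,s):
    "3D line from two images of it"
    e1,a=ray(c1,p);_,b=ray(c1,q);n1=np.cross(a,b)
    e2,a2=ray(c2,r);_,b2=ray(c2,s);n2=np.cross(a2,b2)
    d=np.cross(n1,n2);d/=np.linalg.norm(d)
    P=np.linalg.solve(np.array([n1,n2,d]),[n1@e1,n2@e2,0.]); return P,d
E
cat > m.py <<'E'
from h import *
from rig import bot
t=bot.read_camera("top"); s=bot.read_camera("scene")
A=lambda x,y:(140+(x+.5)/5.9-.5,190+(y+.5)/5.9-.5)
B=lambda x,y:(360+(x+.5)/8-.5,225+(y+.5)/8-.5)
C=lambda x,y:(300+(x+.5)/5-.5,170+(y+.5)/5-.5)
D=lambda x,y:(125+(x+.5)/8-.5,175+(y+.5)/8-.5)
bc=[onz(t,A(*p),109) for p in [(45,155),(438,70),(478,265),(85,347)]]
cc=[onz(t,B(*p),8) for p in [(148,95),(418,158),(360,433),(85,362)]]
for n,k in (("bin",bc),("clamp",cc)):
    print(n,np.round(k,1).tolist(),[round(np.linalg.norm(k[i]-k[(i+1)%4]),1) for i in range(4)],np.mean(k,axis=0).round(1))
    d=(k[1]+k[2]-k[0]-k[3])/2; print("image-right dir deg",np.degrees(np.arctan2(d[1],d[0])))
print("rod_a",tri(t,A(744,119),s,C(53,134)))
P,d=line(t,A(500,165),A(735,121),s,C(280,173),C(65,135)); print(P,d,np.degrees(np.arcsin(d[2])))
# scene-view bin top corners, clamp plate
print("bin scene",[onz(s,C(*p),109).round(1) for p in [(294,58),(382,157),(742,92),(640,12)]])
print("clamp scene",[onz(s,D(*p),8).round(1) for p in [(65,380),(390,412),(492,232)]])
for n,uv in (("rackc",(323,159)),("bottle",(397,170)),("jar",(217,170))): print(n,onz(t,uv,90).round())
E
python3 m.py
```

```text
bin [[612.5, 402.3, 109.0], [650.9, 229.2, 109.0], [564.7, 210.0, 109.0], [528.1, 381.9, 109.0]] [np.float64(177.3), np.float64(88.3), np.float64(175.8), np.float64(86.8)] [589.1 305.9 109. ]
image-right dir deg -77.73605242309085
clamp [[564.7, -218.5, 8.0], [543.1, -312.7, 8.0], [447.5, -290.3, 8.0], [471.6, -195.0, 8.0]] [np.float64(96.7), np.float64(98.1), np.float64(98.3), np.float64(96.1)] [ 506.7 -254.1    8. ]
image-right dir deg -103.57952123308436
rod_a (array([629.35125745,  92.77517205, 110.85028473]), np.float64(1.3421754918328952))
[623.31071465 131.49653625  97.94644454] [-0.14674684  0.93534375 -0.32186556] -18.77578387122486
bin scene [array([570. , 210.6, 109. ]), array([655.9, 228.6, 109. ]), array([615.7, 401.1, 109. ]), array([540.4, 381.9, 109. ])]
clamp scene [array([ 544.7, -313.4,    8. ]), array([ 568.8, -216.2,    8. ]), array([ 472.9, -194.8,    8. ])]
rackc [768. -58.  90.]
bottle [ 739. -255.   90.]
jar [738. 226.  90.]
```

```bash
cat >> h.py <<'E'
def tool(yaw,nose,flip=1):
    """yaw: heading (deg) of rod (b->a); nose: tilt (deg) of tool-perpendicular axis upward at a-end. tool z perp to that axis."""
    y,n=np.radians(yaw),np.radians(nose)
    u=np.array([np.cos(y)*np.cos(n),np.sin(y)*np.cos(n),np.sin(n)])
    x=np.array([-np.sin(y),np.cos(y),0])*flip
    z=np.array([np.cos(y)*np.sin(n),np.sin(y)*np.sin(n),-np.cos(n)])
    M=np.c_[x,np.cross(z,x),z]
    return M
def rpy(M): return Ro.from_matrix(M).as_euler('xyz',degrees=True).tolist()
E
python3 - <<'E'
from h import *; from rig import bot
w=bot.read_camera("wrist"); R=rot(bot.read_orientation()); p=np.array(bot.read_position())
print(bot.read_orientation(),"cam off in tool",(R.T@(np.array(w["eye"])-p)).round(1)); print("cam axes in tool",(R.T@rot(w["attitude"])).round(2).tolist())
for f in (1,-1):
    for nm,pos,yaw,n in (("grip",(614,185,80),-81,9),("out",(650,0,145),-81,9),("pre",(547,-87,60),-103.6,-9),("home",(524.6,-181,60),-103.6,-9)):
        print(f,nm,np.round(rpy(tool(yaw,n,f)),1),np.round(tool(yaw,n,f)[:,1],2),bot.solve_ik(list(pos),rpy(tool(yaw,n,f))))
E
```

```text
[-1.79998944e+02  1.93615523e-02 -6.48586085e+01] cam off in tool [   0.3  -68.  -143.7]
cam axes in tool [[1.0, 0.0, 0.0], [-0.0, 0.97, 0.24], [0.0, -0.24, 0.97]]
1 grip [171.   0.   9.] [ 0.15 -0.98  0.16] [ 14.31456411  40.53422628  93.97384068 -12.29766296  46.99627957
  13.83726011]
1 out [171.   0.   9.] [ 0.15 -0.98  0.16] [ -2.47359958  35.66203712  91.8831245  -11.34442767  51.20350364
  -4.44805226]
1 pre [-171.     0.   -13.6] [-0.23 -0.96 -0.16] [-19.88981853  36.73382636 108.77203673  15.17051252  36.45429397
 -18.6704379 ]
1 home [-171.     0.   -13.6] [-0.23 -0.96 -0.16] [-29.73177683  37.13871883 107.65147908  13.94959756  38.56270386
 -27.31368162]
-1 grip [-171.    0. -171.] [-0.15  0.98 -0.16] None
-1 out [-171.    0. -171.] [-0.15  0.98 -0.16] None
-1 pre [171.    0.  166.4] [0.23 0.96 0.16] None
-1 home [171.    0.  166.4] [0.23 0.96 0.16] [-29.73177683  37.13871883 107.65147908  13.94959756  38.56270386
 152.68631838]
```

```bash
python3 - <<'E'
from h import *; from rig import bot
import pickle
def snap(n):
    c=bot.read_camera("wrist"); cv2.imwrite(f"pics/{n}.png",c["img"][:,:,::-1]); pickle.dump(c,open(n+".pkl","wb"))
bot.goto([507,-265,210],rpy(tool(-103.6,0))); snap("wc"); print(bot.read_time_s())
bot.goto([620,135,225],rpy(tool(-81,0))); snap("wr"); print(bot.read_time_s(),bot.read_position())
E
```

```text
1.7917
3.375 [620.16175263 133.72282722 224.97644919]
```

View pics/wc.png

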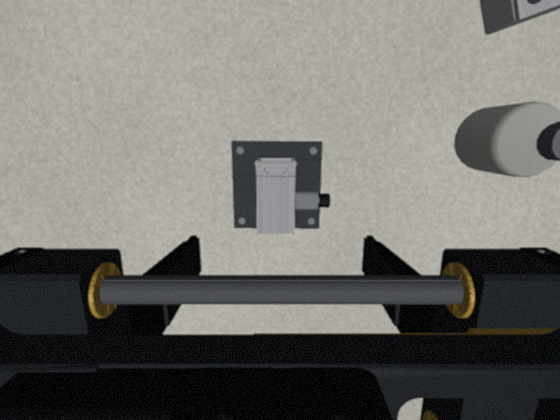

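View pics/wr.png

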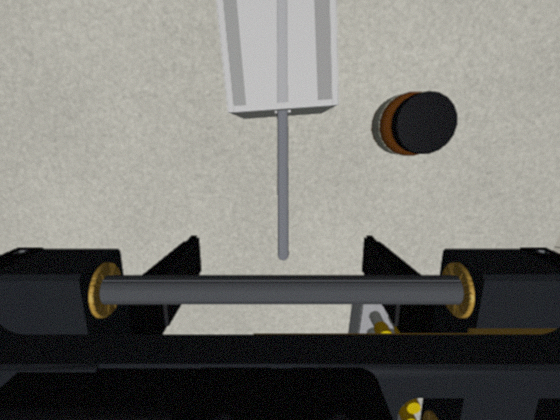

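```bash
python3 - <<'E'
from h import *
import pickle
c=pickle.load(open("wc.pkl","rb")); r=pickle.load(open("wr.pkl","rb"))
g=cv2.cvtColor(c["img"],cv2.COLOR_RGB2GRAY)
m=np.uint8(g<85)*255; m[232:]=0; m[:100]=0; m[:,:200]=0; m[:,345:]=0
m=cv2.morphologyEx(m,cv2.MORPH_OPEN,np.ones((17,17)) if 0 else np.ones((5,5)))
ys,xs=np.where(m); print(xs.min(),xs.max(),ys.min(),ys.max())
# row/col edges
for y in (150,170,185,220): row=g[y]; print(y,[int(v) for v in row[226:240]],[int(v) for v in row[250:262]],[int(v) for v in row[290:300]],[int(v) for v in row[314:328]])
# rod
g2=cv2.cvtColor(r["img"],cv2.COLOR_RGB2GRAY).astype(float)
pts=[]
for y in range(125,250):
    w=np.clip(140-g2[y,265:302],0,None); w[w<15]=0
    x=np.arange(265,302); pts.append((( w*x).sum()/w.sum(),y,(w>15).sum()))
pts=np.array(pts); k=np.polyfit(pts[:,1],pts[:,0],1); print(k,np.std(pts[:,0]-np.polyval(k,pts[:,1])),pts[::25])
print([int(v) for v in g2[252:266,283]])
E
```

```text
232 329 142 227
150 [166, 170, 163, 166, 169, 140, 78, 52, 51, 62, 91, 114, 115, 118] [57, 56, 53, 62, 55, 61, 59, 58, 57, 55, 59, 62] [57, 61, 58, 55, 48, 60, 57, 52, 54, 61] [121, 120, 107, 80, 60, 58, 61, 93, 136, 164, 167, 170, 176, 173]
170 [169, 172, 172, 176, 169, 152, 99, 64, 48, 56, 60, 58, 52, 50] [52, 56, 54, 54, 60, 97, 138, 154, 158, 157, 155, 157] [157, 155, 156, 154, 155, 125, 72, 53, 51, 56] [55, 52, 59, 58, 52, 54, 79, 132, 166, 172, 167, 173, 174, 177]
185 [177, 175, 172, 175, 178, 173, 149, 86, 49, 55, 58, 56, 63, 58] [61, 54, 56, 61, 55, 68, 115, 146, 149, 149, 145, 147] [154, 157, 154, 149, 136, 96, 60, 52, 54, 57] [57, 51, 58, 59, 56, 60, 108, 151, 171, 179, 173, 180, 182, 178]
220 [176, 169, 170, 168, 167, 172, 170, 149, 97, 57, 50, 58, 84, 110] [59, 54, 60, 59, 49, 65, 115, 153, 153, 151, 145, 143] [154, 153, 154, 153, 133, 79, 55, 55, 58, 58] [94, 64, 57, 50, 76, 130, 172, 176, 173, 175, 169, 170, 173, 174]
[9.64108220e-05 2.82405605e+02] 0.17407230111675445 [[282.55769231 125.           8.        ]
 [282.38174274 150.          10.        ]
 [282.16981132 175.          11.        ]
 [282.43697479 200.          10.        ]
 [282.34468085 225.          10.        ]]
[119, 118, 119, 118, 119, 120, 119, 125, 144, 167, 171, 168, 173, 174]
```

```bash
python3 - <<'E'
from h import *
import pickle
c=pickle.load(open("wc.pkl","rb")); r=pickle.load(open("wr.pkl","rb"))
t=None
g=cv2.cvtColor(c["img"],cv2.COLOR_RGB2GRAY).astype(float)
def cross(v,th,off):
    i=np.where((v[:-1]-th)*(v[1:]-th)<0)[0]; return [round(off+j+(v[j]-th)/(v[j]-v[j+1]),2) for j in i]
th=112
L=[(cross(g[y,222:242],th,222)[0],y) for y in range(146,225) ]
Rr=[(cross(g[y,310:330],th,310)[-1],y) for y in list(range(146,188))+list(range(210,224))]
T=[(x,cross(g[132:150,x],th,132)[0]) for x in range(236,318)]
Bo=[(x,cross(g[215:240,x],th,215)[-1]) for x in list(range(238,252))+list(range(300,316))]
kl=np.polyfit([p[1] for p in L],[p[0] for p in L],1);kr=np.polyfit([p[1] for p in Rr],[p[0] for p in Rr],1)
kt=np.polyfit(*zip(*T),1);kb=np.polyfit(*zip(*Bo),1)
def X(kv,kh):
    y=(kh[0]*kv[1]+kh[1])/(1-kh[0]*kv[0]); return (np.polyval(kv,y),y)
P=[onz(c,X(a,b),8) for a,b in ((kl,kt),(kr,kt),(kr,kb),(kl,kb))]
print(np.round([X(a,b) for a,b in ((kl,kt),(kr,kt),(kr,kb),(kl,kb))],1).tolist())
print(np.round(P,1).tolist(),[round(np.linalg.norm(P[i]-P[(i+1)%4]),1) for i in range(4)])
o=np.mean(P,0); d=(P[2]+P[3]-P[0]-P[1])/2; print("origin",o,"yaw",np.degrees(np.arctan2(d[1],d[0])))
# block midline at top, z~78
BL=[(cross(g[y,248:264],105,248)[0],y) for y in range(185,222)];BR=[(cross(g[y,286:302],105,286)[-1],y) for y in list(range(180,188))+list(range(212,225))]
bl=np.polyfit([p[1] for p in BL],[p[0] for p in BL],1);br=np.polyfit([p[1] for p in BR],[p[0] for p in BR],1)
for z in (70,75,80):
    q=[onz(c,((np.polyval(bl,y)),y),z) for y in (185,220)];s=[onz(c,((np.polyval(br,y)),y),z) for y in (185,220)]
    a=(q[0]+s[0])/2;b=(q[1]+s[1])/2;e=(b-a)/np.linalg.norm(b-a)
    print(z,"w",np.linalg.norm(q[0]-s[0]),"yaw",np.degrees(np.arctan2(e[1],e[0])),"lateral of mid vs origin",np.cross((d/np.linalg.norm(d))[:2],(a-o)[:2]),np.cross((d/np.linalg.norm(d))[:2],(b-o)[:2]))
# rod: with plane from wrist + scene view line
import sys
from rig import bot
s=pickle.load(open("sc.pkl","rb")) if 0 else None
E
python3 - <<'E'
from h import *
import pickle
from rig import bot
r=pickle.load(open("wr.pkl","rb"))
import cv2
s=bot.read_camera("scene"); t=bot.read_camera("top")
C=lambda x,y:(300+(x+.5)/5-.5,170+(y+.5)/5-.5)
A=lambda x,y:(140+(x+.5)/5.9-.5,190+(y+.5)/5.9-.5)
P,d=line(r,(282.42,130),(282.43,250),s,C(280,173),C(65,135)); print(P,d,np.degrees(np.arcsin(d[2])),np.degrees(np.arctan2(-d[1],-d[0])))
print("a",tri(r,(283.3,259.9),s,C(53,134)), tri(r,(282.43,259.9),t,A(744,119)))
for y in (211,220,225): k=(y-P[1])/d[1]; print(P+d*k)
E
```

```text
[621.45430814 131.403694    96.89412652] [-0.14748249  0.93510227 -0.32223075] -18.79788485354877 -81.03725210113792
a (array([628.21803183,  92.57051364, 109.98724468]), np.float64(0.6167444018682848)) (array([628.38556208,  93.43964954, 111.80790338]), np.float64(1.9258989963988127))
[608.9005358  211.          69.46570722]
[607.48107356 220.          66.36436011]
[606.69248342 225.          64.64138949]Traceback (most recent call last):
  File "<stdin>", line 9, in <module>
IndexError: list index out of range
```

```bash
python3 - <<'E'
from h import *
import pickle
c=pickle.load(open("wc.pkl","rb"))
g=cv2.cvtColor(c["img"],cv2.COLOR_RGB2GRAY).astype(float)
def cross(v,th,off):
    i=np.where((v[:-1]-th)*(v[1:]-th)<0)[0]; return [off+j+(v[j]-th)/(v[j]-v[j+1]) for j in i]
def fit(get,rng,pick):
    q=[(k,cross(get(k)[0],112,get(k)[1])) for k in rng]; q=[(k,v[pick]) for k,v in q if v]; a=np.array(q); k=np.polyfit(a[:,0],a[:,1],1)
    res=abs(a[:,1]-np.polyval(k,a[:,0])); a=a[res<1]; k=np.polyfit(a[:,0],a[:,1],1); print(len(a),k,res.max()); return k
kl=fit(lambda y:(g[y,222:242],222),range(157,215),0)
kr=fit(lambda y:(g[y,312:332],312),list(range(158,188))+list(range(212,217)),-1)
kt=fit(lambda x:(g[132:148,x],132),range(246,306),0)
kb=fit(lambda x:(g[222:240,x],222),list(range(247,253))+list(range(299,308)),-1)
def X(kv,kh):
    y=(kh[0]*kv[1]+kh[1])/(1-kh[0]*kv[0]); return (np.polyval(kv,y),y)
U=[X(a,b) for a,b in ((kl,kt),(kr,kt),(kr,kb),(kl,kb))]
P=[onz(c,u,8) for u in U]
print(np.round(U,1).tolist(),np.round(P,1).tolist(),[round(np.linalg.norm(P[i]-P[(i+1)%4]),1) for i in range(4)])
o=np.mean(P,0); d=(P[2]+P[3]-P[0]-P[1])/2;d/=np.linalg.norm(d); print("origin",o,"yaw",np.degrees(np.arctan2(d[1],d[0])))
bl=fit(lambda y:(g[y,248:264],248),range(185,222),0)
br=fit(lambda y:(g[y,286:302],286),list(range(178,188))+list(range(212,225)),-1)
for z in (72,76,80):
    q=[onz(c,(np.polyval(bl,y),y),z) for y in (185,220)];s=[onz(c,(np.polyval(br,y),y),z) for y in (185,220)]
    a=(q[0]+s[0])/2;b=(q[1]+s[1])/2;e=(b-a)/np.linalg.norm(b-a)
    lat=lambda p:round(d[0]*(p-o)[1]-d[1]*(p-o)[0],2)
    print(z,"w",np.linalg.norm(q[0]-s[0]),"yaw",np.degrees(np.arctan2(e[1],e[0])),"lat",lat(a),lat(b))
E
```

```text
56 [3.31165516e-02 2.26330342e+02] 0.26206273172570604
35 [-3.67182559e-02  3.26876094e+02] 0.24006545121051204
58 [8.23457317e-03 1.38535773e+02] 0.23959722202752687
15 [1.28923651e-02 2.24225239e+02] 0.2876031511450208
[[231.0, 140.4], [321.7, 141.2], [318.5, 228.3], [233.9, 227.2]] [[468.0, -193.9, 8.0], [563.8, -218.0, 8.0], [539.8, -314.3, 8.0], [444.1, -289.7, 8.0]] [np.float64(98.8), np.float64(99.3), np.float64(98.8), np.float64(98.7)]
origin [ 503.92251532 -254.01058346    8.        ] yaw -103.96601494623152
34 [-5.67848108e-03  2.57224108e+02] 0.23741831864180085
22 [-1.00789778e-02  2.96530645e+02] 0.23900965032953536
72 w 35.366107205263766 yaw -104.34949027694456 lat 0.19 -0.03
76 w 34.86410283034769 yaw -104.34949027694437 lat 0.26 0.04
80 w 34.36209845543166 yaw -104.34949027694452 lat 0.33 0.11
```

```bash
cat > g.py <<'E'
from h import *; from rig import bot
u=np.array([.1475,-.935,.3222]);u/=np.linalg.norm(u)   # b->a
a=np.array([628.9,92.6,110.0])
def tcp(g,M): return (np.asarray(g)-6*M[:,2]).tolist()
E
python3 - <<'E'
from g import *
M=tool(-81.04,9); g=a-100*u
print(g)
bot.goto(tcp(g-60*M[:,2],M),rpy(M))
bot.move_straight(tcp(g,M),feed=80)
c=bot.read_camera("wrist"); cv2.imwrite("pics/w1.png",c["img"][:,:,::-1])
c=bot.read_camera("scene"); cv2.imwrite("pics/s1.png",c["img"][:,:,::-1])
print(bot.read_time_s(),bot.read_force(),bot.read_position())
E
```

```text
[614.14848118 186.10962778  77.77668228]
4.9667 [0.09973293 0.12708504 0.99739328] [614.23114314 187.2397595   84.27324503]
```

View pics/w1.png

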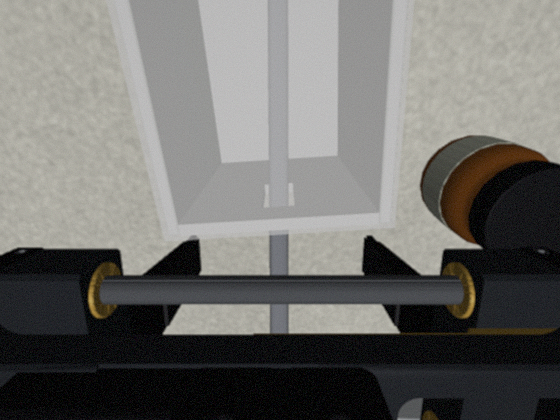

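View pics/s1.png

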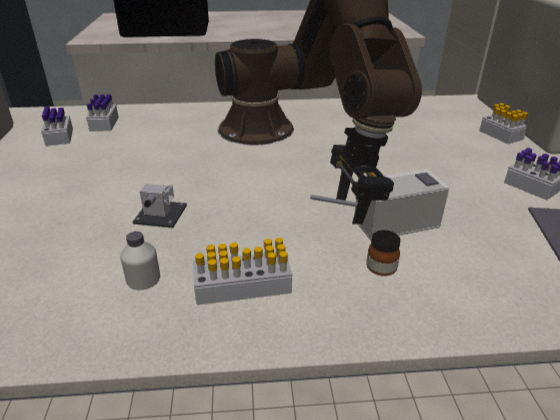

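The rod runs at column 279, midway between the fingers. I'll close the gripper and draw the rod out along its slant.

```bash
python3 - <<'E'
from g import *
bot.command_gripper(0); print(bot.read_grip_width(),bot.read_force(),bot.read_time_s())
p=np.array(bot.read_position())
p=p+[0,0,1.5]; bot.move_straight(p.tolist(),feed=20); print(bot.read_force())
r=bot.move_straight((p+u*100).tolist(),feed=90,max_force=25); print(r,bot.read_force())
if not r:
    r=bot.move_straight((p+u*215).tolist(),feed=90,max_force=25); print(r,bot.read_force())
print(bot.read_position(),bot.read_time_s(),bot.read_ft_torque())
for n in ("scene","top","wrist"):
    c=bot.read_camera(n); cv2.imwrite(f"pics/{n}2.png",c["img"][:,:,::-1])
E
```

```text
8.914175427229354 [-0.80945685 -0.26923213  0.18115784] 6.275
[ 0.62629554  0.2486184  -1.70079912]
False [ 0.18746711  1.32973472 -1.66586125]
False [-0.03380297 -0.34645237 -1.1637792 ]
[645.53902454 -13.49611387 154.25004176] 9.2083 [ 0.08439104 -0.1624633  -0.05175058]
```

View pics/scene2.png

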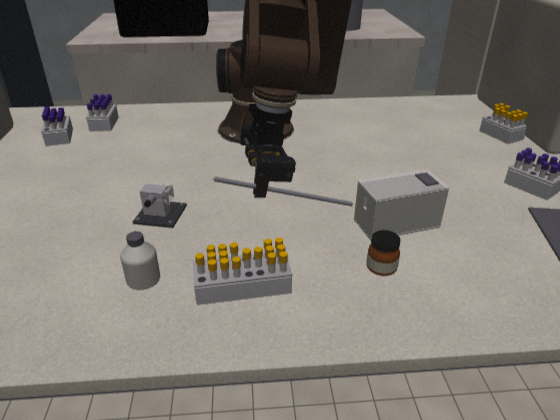

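View pics/wrist2.png

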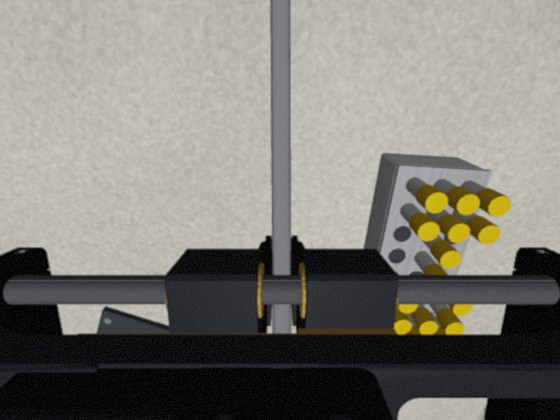

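```bash
cat >> g.py <<'E'
o=np.array([505.3,-254.0,0]); cy=-103.9
cd=np.array([np.cos(np.radians(cy)),np.sin(np.radians(cy)),0])
import pickle
def snap(n,k):
    c=bot.read_camera(n); cv2.imwrite(f"pics/{n}{k}.png",c["img"][:,:,::-1]); pickle.dump(c,open(f"{n}{k}.pkl","wb")); return c
E
python3 - <<'E'
from g import *
M=tool(cy,9-18.8); g=o-172*cd+[0,0,75]
bot.move_straight(tcp(g,M),feed=120,orientation=rpy(M))
bot.sleep(.2)
print(bot.read_position(),np.array(tcp(g,M)),bot.read_time_s(),bot.read_force())
for n in ("scene","top","wrist"): snap(n,3)
s=cv2.imread("pics/scene3.png"); t=cv2.imread("pics/top3.png")
cv2.imwrite("pics/s3c.png",cv2.resize(s[150:240,120:320],None,fx=4,fy=4,interpolation=cv2.INTER_CUBIC))
cv2.imwrite("pics/t3c.png",cv2.resize(t[180:300,260:430],None,fx=4.5,fy=4.5,interpolation=cv2.INTER_CUBIC))
E
```

```text
[546.62618143 -87.66183576  81.08647983] [546.37388874 -88.02811617  80.91244739] 10.9083 [-0.60636766 -0.22597266 -1.30840395]
```

View pics/s3c.png

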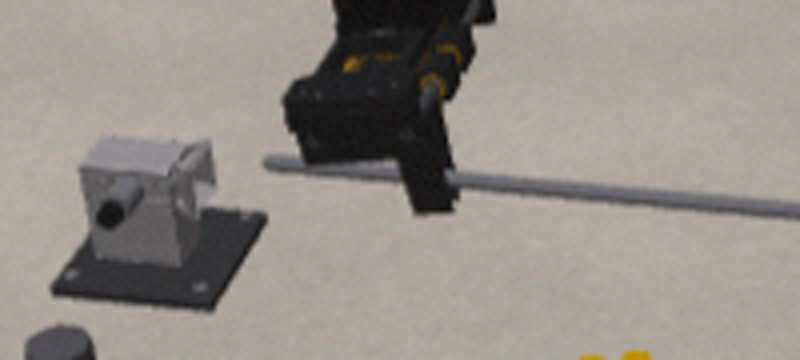

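View pics/t3c.png

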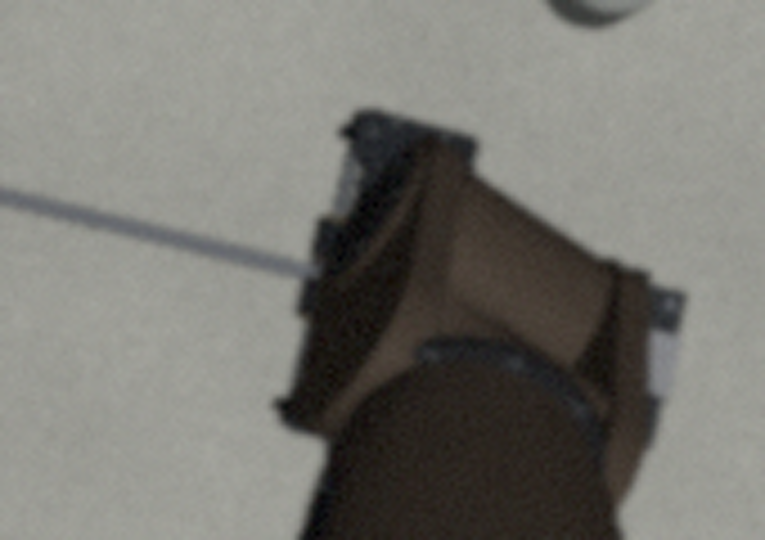

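View pics/wrist3.png

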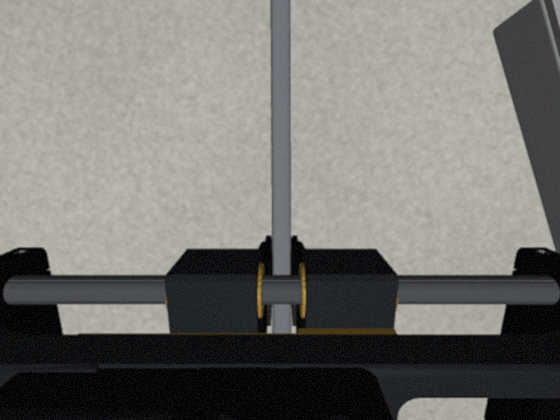

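```bash
cat > meas.py <<'E'
from g import *
import sys
def fitrod(c,x0,x1,y0,y1,th=14,show=0):
    "column-wise dark centroid vs background, line fit (robust)"
    g=cv2.GaussianBlur(cv2.cvtColor(c["img"],cv2.COLOR_RGB2GRAY).astype(np.float32),(3,1),0)
    # predict line between (x0,y0),(x1,y1)
    P=[]
    for x in range(int(x0),int(x1)+1):
        yc=y0+(y1-y0)*(x-x0)/(x1-x0); ys=np.arange(int(yc)-8,int(yc)+9); v=g[ys,x]
        bg=np.median(np.r_[v[:4],v[-4:]]); w=np.clip(bg-v-th,0,None)
        if w.sum()>20: P.append((x,(w*ys).sum()/w.sum()))
    P=np.array(P);k=np.polyfit(P[:,0],P[:,1],1)
    for _ in range(4):
        r=abs(P[:,1]-np.polyval(k,P[:,0])); P=P[r<max(.6,2*np.median(r))]; k=np.polyfit(P[:,0],P[:,1],1)
    print("fit n",len(P),"std",np.std(P[:,1]-np.polyval(k,P[:,0])).round(2)); return k,P[:,0].min(),P[:,0].max()
E
python3 - <<'E'
from meas import *
t=pickle.load(open("top3.pkl","rb"));s=pickle.load(open("scene3.pkl","rb"));w=pickle.load(open("wrist3.pkl","rb"))
T=lambda x,y:(260+x/4.5,180+y/4.5); S=lambda x,y:(120+x/4,150+y/4)
p=T(0,195);q=T(295,268); sl=(q[1]-p[1])/(q[0]-p[0])
kt,_,_=fitrod(t,250,325,p[1]+sl*(250-p[0]),p[1]+sl*(325-p[0]))
p=S(460,180);q=S(800,211); sl=(q[1]-p[1])/(q[0]-p[0])
ks,_,_=fitrod(s,238,318,p[1]+sl*(238-p[0]),p[1]+sl*(318-p[0]))
p=S(275,162);q=S(300,165)
kr,_,_=fitrod(s,189,196,p[1],q[1]+.3)
print(kt,ks,kr,"scene a-side y at 190:",np.polyval(kr,190),np.polyval(ks,190))
P,d=line(t,(255,np.polyval(kt,255)),(320,np.polyval(kt,320)),s,(240,np.polyval(ks,240)),(315,np.polyval(ks,315)))
if d@cd<0:d=-d
g=np.array(bot.read_position())+6*rot(bot.read_orientation())[:,2]
print("dir",d,"yaw",np.degrees(np.arctan2(d[1],d[0])),"nose",np.degrees(np.arcsin(d[2])))
Q=P+d*((g-P)@d); print("grasp pt from robot",g,"nearest on line",Q)
A,e=tri(t,(300,np.polyval(kt,300)),s,(0,0)) if 0 else (0,0)
# rod_a via scene tip pixel on line
tip=S(263,161.5)
e0,r=ray(s,tip); n=np.cross(d,np.cross(d,r)); 
k=np.linalg.lstsq(np.c_[d,-r],e0-Q,rcond=None)[0]; print("tip dist from grasp",k[0],Q+k[0]*d)
# lateral from top clamp
for oo in ([506.7,-254.1],[503.9,-254.0],[508.8,-254]):
    v=Q[:2]-oo; print("lateral of rod at grip",cd[0]*v[1]-cd[1]*v[0])
E
```

```text
fit n 71 std 0.1
fit n 81 std 0.05
fit n 8 std 0.67
[  0.2464737  159.11145456] [9.17967932e-02 1.73426357e+02] [ -0.79809974 342.28697461] scene a-side y at 190: 190.648023984838 190.86774798986684
dir [-0.23594527 -0.97172555  0.00890421] yaw -103.64790141692782 nose 0.5101801832570995
grasp pt from robot [546.73280555 -86.8264446   75.06506474] nearest on line [548.73045545 -87.30344066  75.94406471]
tip dist from grasp 99.38917664234914 [ 525.28004908 -183.88244294   76.82904644]
lateral of rod at grip 0.7304448941592199
lateral of rod at grip 3.472473846825892
lateral of rod at grip -1.2840369129072755
```

```bash
cat >> g.py <<'E'
o=np.array([504.0,-254.1,0]); ly=np.array([-cd[1],cd[0],0])
TILT=9-18.8-0.5
def G(tipx,lat=-.7,z=60.,L=99.4): return o+cd*(tipx-L)+ly*lat+[0,0,z]
E
python3 - <<'E'
from g import *
M=tool(cy,TILT)
bot.move_straight(tcp(G(-62),M),feed=60,orientation=rpy(M)); 
bot.move_straight(tcp(G(-37),M),feed=50,orientation=rpy(M)); bot.sleep(.2)
g=np.array(bot.read_position())+6*rot(bot.read_orientation())[:,2]
print(g-G(-37),bot.read_time_s(),bot.read_force())
for n in ("scene","wrist","top"): snap(n,4)
s=cv2.imread("pics/scene4.png")
cv2.imwrite("pics/s4c.png",cv2.resize(s[165:235,125:225],None,fx=8,fy=8,interpolation=cv2.INTER_CUBIC))
E
```

```text
[ 0.01303053  0.21811143 -0.00743718] 12.3667 [-0.61626647 -0.50926969 -1.30494279]
```

View pics/s4c.png

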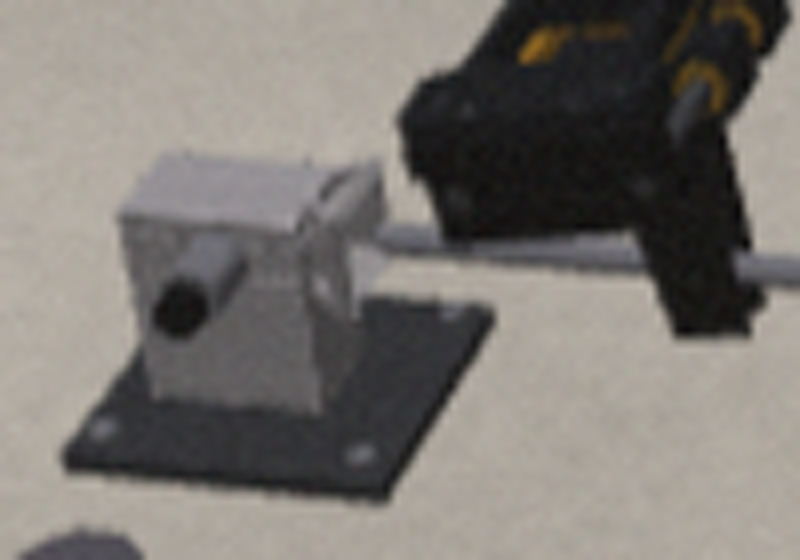

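View pics/top4.png

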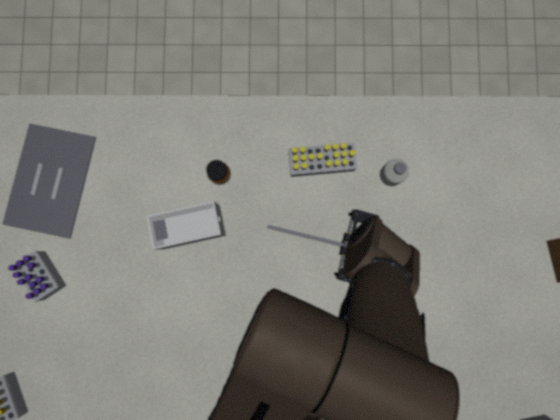

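The rod tip is at the mouth, at crop (385,240), and the bystanders haven't moved. I'll insert it in steps and watch the force.

```bash
python3 - <<'E'
from g import *
M=tool(cy,TILT)
for tx in (-20,-8,0):
    r=bot.move_straight(tcp(G(tx),M),feed=40,max_force=12)
    g=np.array(bot.read_position())+6*rot(bot.read_orientation())[:,2]; f=np.array(bot.read_force())
    print(tx,r,"err",(g-G(tx)).round(2),"F ax,lat,z",round(f@cd,2),round(f@ly,2),round(f[2],2),np.round(bot.read_ft_torque(),2),bot.read_time_s())
    if r: break
E
```

```text
-20 False err [-0.1  -0.21 -0.03] F ax,lat,z 0.05 -0.17 -1.46 [-0.27  0.01  0.03] 13.0917
-8 False err [-0.06 -0.25 -0.  ] F ax,lat,z 0.1 -0.23 -0.9 [-0.23  0.   -0.04] 13.5417
0 False err [-0.04 -0.24 -0.01] F ax,lat,z -0.03 -0.37 -1.18 [-0.26 -0.01 -0.05] 13.8917
```

```bash
python3 - <<'E'
from g import *
M=tool(cy,TILT)
for tx in (6,14,20,30):
    r=bot.move_straight(tcp(G(tx),M),feed=30,max_force=20)
    g=np.array(bot.read_position())+6*rot(bot.read_orientation())[:,2]; f=np.array(bot.read_force())
    print(tx,r,"tipx est",round((g-o)@cd+99.4,2),"F ax,lat,z",round(f@cd,2),round(f@ly,2),round(f[2],2),np.round(bot.read_ft_torque(),2),bot.read_time_s())
    if r: break
for n in ("scene","top","wrist"): snap(n,5)
s=cv2.imread("pics/scene5.png")
cv2.imwrite("pics/s5c.png",cv2.resize(s[165:235,125:225],None,fx=8,fy=8,interpolation=cv2.INTER_CUBIC))
E
```

```text
6 False tipx est 6.34 F ax,lat,z 2.26 -1.78 -2.24 [-0.59  0.39 -0.16] 14.2417
14 False tipx est 14.18 F ax,lat,z 1.09 -2.68 -2.07 [-0.46  0.52 -0.1 ] 14.6583
20 False tipx est 20.26 F ax,lat,z 2.23 -1.95 -2.12 [-0.53  0.54 -0.11] 15.0083
30 True tipx est 25.47 F ax,lat,z -1.77 -1.58 -0.68 [-0.02  0.03 -0.03] 15.3083
```

View pics/s5c.png

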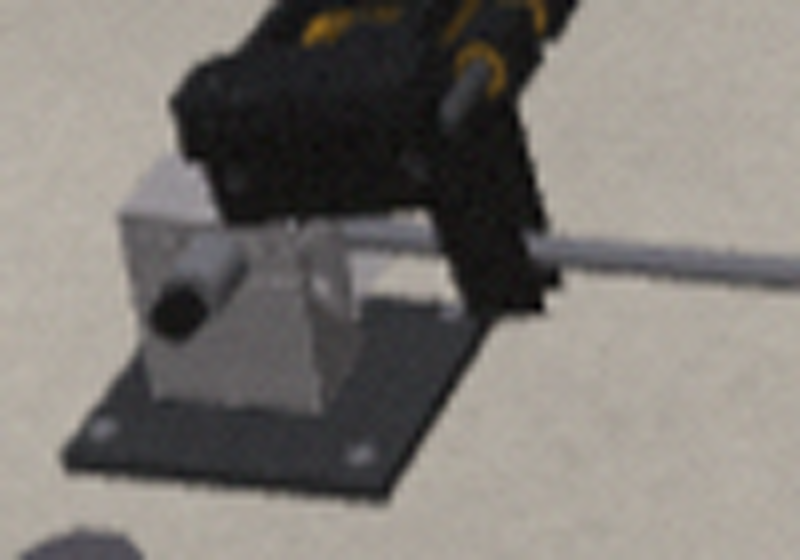

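Contact came at an estimated tip x of 25.5 mm, where the stop should be. I'll push once more to confirm it's seated.

```bash
python3 - <<'E'
from g import *
M=tool(cy,TILT)
def rep(k):
    g=np.array(bot.read_position())+6*rot(bot.read_orientation())[:,2]; f=np.array(bot.read_force())
    print(k,"tipx est",round((g-o)@cd+99.4,2),"F ax,lat,z",round(f@cd,2),round(f@ly,2),round(f[2],2),np.round(bot.read_ft_torque(),2),bot.read_time_s())
rep(0)
for tx in (27,28.5,30):
    r=bot.move_straight(tcp(G(tx),M),feed=12,max_force=22); rep((tx,r))
    if r: break
bot.sleep(.3); rep("hold")
E
```

```text
0 tipx est 25.37 F ax,lat,z -1.45 -0.59 -0.32 [-0.15 -0.01  0.03] 15.4583
(27, False) tipx est 25.62 F ax,lat,z -10.89 -1.52 -0.51 [ 1.42 -0.16 -0.1 ] 15.8
(28.5, False) tipx est 26.09 F ax,lat,z -18.23 -0.49 -0.24 [ 2.67 -0.73  0.02] 16.075
(30, False) tipx est 27.0 F ax,lat,z -23.91 0.55 -1.57 [ 3.44 -0.96 -0.04] 16.35
hold tipx est 26.99 F ax,lat,z -22.86 0.53 -0.35 [ 3.32 -0.97 -0.05] 16.65
```

```bash
python3 - <<'E'
from g import *
M=tool(cy,TILT)
bot.move_straight(tcp(G(27.3),M),feed=12)
f=np.array(bot.read_force()); print(round(f@cd,2),round(f@ly,2),f[2])
bot.command_gripper(50); print(bot.read_grip_width(),bot.read_force())
bot.sleep(.2)
g=G(27.3)
bot.move_straight(tcp(g-90*M[:,2],M),feed=80)
bot.goto([450,150,330],rpy(tool(cy,0))); bot.sleep(.3); print(bot.read_time_s())
for n in ("scene","top"): snap(n,6)
s=cv2.imread("pics/scene6.png");t=cv2.imread("pics/top6.png")
cv2.imwrite("pics/s6c.png",cv2.resize(s[150:240,120:320],None,fx=4,fy=4,interpolation=cv2.INTER_CUBIC))
cv2.imwrite("pics/t6c.png",cv2.resize(t[120:290,260:430],None,fx=3.5,fy=3.5,interpolation=cv2.INTER_CUBIC))
E
```

```text
-8.53 -2.25 -0.1138305613221815
49.959027596803125 [0.81514417 0.0583009  0.62926917]
21.1333
```

View pics/s6c.png

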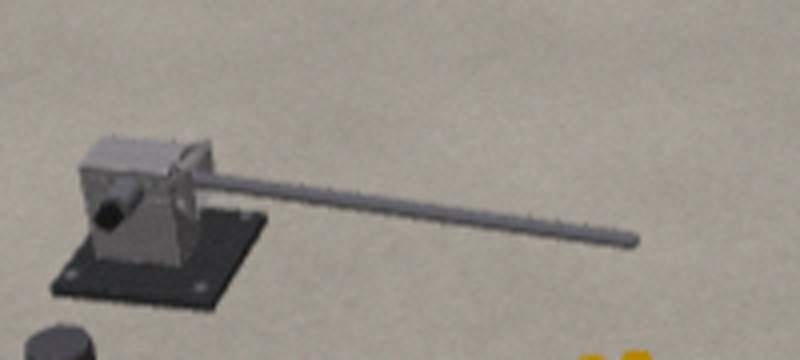

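View pics/t6c.png

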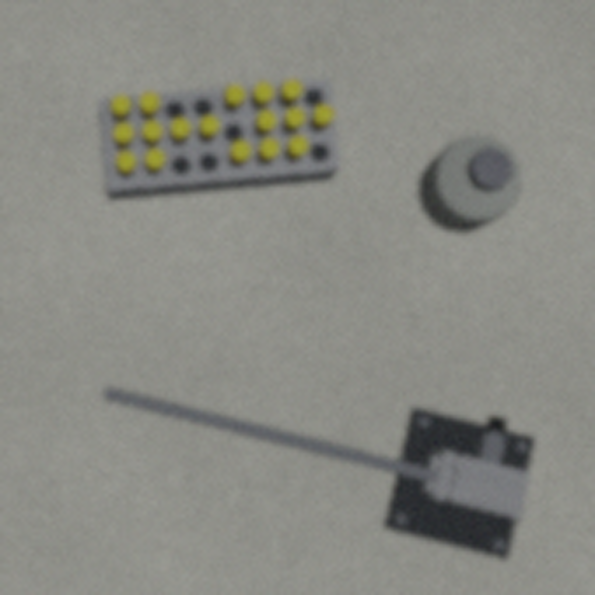

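View pics/top6.png

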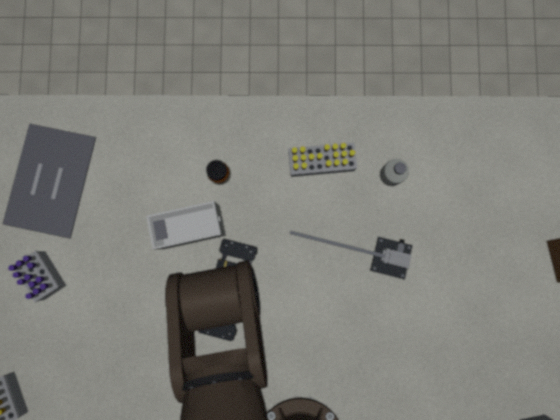

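```bash
python3 - <<'E'
from g import *
t=pickle.load(open("top6.pkl","rb"));s=pickle.load(open("scene6.pkl","rb"))
b,e=tri(t,(260+104.5/3.5-.36,120+393.5/3.5-.36),s,(120+639/4-.4,150+240.5/4-.4)); print("rod_b",b,e)
oo=np.array([506.7,-254.1,60]); q=b-oo; print("in clamp (top-cam origin): along",q@cd,"expect",25-320,"lat",q@ly,"z",b[2])
a0=cv2.imread("pics/top0.png").astype(int);a1=cv2.imread("pics/top6.png").astype(int)
d=abs(a1-a0).max(2); print("diff rack/bottle/jar",[d[r].mean().round(2) for r in (np.s_[135:182,282:362],np.s_[152:190,376:414],np.s_[152:190,200:235],np.s_[150:185,100:140])])
E
```

```text
rod_b [574.50117323  30.76174498  44.12991248] 0.19465291315978836
in clamp (top-cam origin): along -292.80773395062846 expect -295 lat -2.616063049906633 z 44.12991248259004
diff rack/bottle/jar [np.float64(10.26), np.float64(10.14), np.float64(9.31), np.float64(11.15)]
```

```bash
python3 - <<'E'
from meas import *
t=snap("top",7);s=snap("scene",7); print(bot.read_time_s())
kt,*_=fitrod(t,293,372,233.0,251.5)
ks,*_=fitrod(s,174,278,195.2,209.8)
P,d=line(t,(295,np.polyval(kt,295)),(370,np.polyval(kt,370)),s,(176,np.polyval(ks,176)),(276,np.polyval(ks,276)))
if d@cd<0:d=-d
print("yaw",np.degrees(np.arctan2(d[1],d[0])),"nose",np.degrees(np.arcsin(d[2])))
for k in (-292,-32,25):
    Q=P+d*((k-(P-[506.7,-254.1,0])@cd)/(d@cd)); print(k,Q,"lat",(Q-[506.7,-254.1,0])@ly)
d6=cv2.imread("pics/scene6.png").astype(int)-cv2.imread("pics/scene7.png").astype(int); print(abs(d6[150:240,120:320]).mean())
E
```

```text
21.3333
fit n 79 std 0.07
fit n 80 std 0.07
yaw -104.13781290919991 nose 3.231224358213781
-292 [575.13058377  29.77388083  43.12004632] lat -1.767771188692926
-32 [ 511.62372759 -222.35315821   57.7985684 ] lat -2.8469381358777253
25 [ 497.70107066 -277.62716293   61.01655208] lat -3.0835247358374893
2.064185185185185
```

```bash
python3 - <<'E'
from rig import bot
bot.finish_job(); print(bot.read_time_s())
E
```

```text
the job is handed in; nothing more can be done
the job is handed in; nothing more can be done
```

The rod is in the clamp, seated against the stop as far as my checks can tell. I let go of it and handed the job in at about 21 s.

I gripped the rod about 100 mm from rod_a, drew it out through the slot along its own slant, and levelled it. I then pushed rod_a into the clamp mouth and past the plunger until it met firm resistance.

**Fully home:** The tip stopped at about x = 25.5 mm in the clamp (nominal stop 25 mm) and held there when I pushed with about 24 N. Afterwards the cameras put rod_b at x = −292.8 mm. The expected value is −295 mm, so they disagree by about 2 mm, which is about the calibration error. I did not see the plunger's full 5–10 N ride-over force, because I only read the force between moves.

**Rod position:** The rod sits about 2–3 mm toward the wall opposite the plunger, as expected.

**Droop:** The free end hangs lower than I expected. The cameras show a tilt of about 3.2° and rod_b about 43–44 mm above the bench. I worked out that the clamp's slack should allow only about 2°, and I could not fully explain the difference. The rod looked stationary in two pictures taken after I let go.

**Bystanders:** In the last top view the rack, bottle and jar look to be where they started. I checked this by eye; my image-difference check was inconclusive because of background noise.

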